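# Punch the axle mark in the aluminium plate

## Robot

A 6-joint arm with a two-finger parallel gripper is mounted at the origin on the work surface. World frame = base frame: x ahead of the robot, y to its left, z up, the work surface at z = 0. Lengths are in mm, angles in rad, forces in N, time in s.
With the tool pointing down it reaches from about 275 to 825 mm from the base axis. Payload 4.9 kg.
Tool frame: the origin (TCP) lies midway between the tips of the shut fingers; the grasp point (between the pads) lies 19 mm behind it; z points along the fingers, y is the direction in which the jaws open and shut (so a half turn about z gives the same grasp; the last joint's range is limited). The gripper opens to 85 mm and grips with 20 to 120 N. Pads are 22 mm wide; open, the fingers measure 114 mm over their backs; the gripper's body (76 mm by 85 mm) begins 54 mm behind the grasp point. The pads swing forward as they close: fully open they stand 13 mm farther back than shut.
Start: joints at [1.195, 0.326, -0.193, 1.052, 0, 1.437], TCP at [131.691, 534.019, 231.281] pointing down, gripper open.
Joint ranges: [-2.65, 2.65], [-0.97, 1.79], [-1.3, 1.35], [-1.93, 2.1], [-1.47, 1.37], [-3.14, 3.14]. Speed limits (rad/s): [2.57, 2.57, 3.14, 3.14, 3.14, 3.14].

## Interface

Orientations are given as a unit quaternion [x, y, z, w].
In Python, from plant import state, cams, hand_in gives the robot as it stands.
- The arm moves only by the shell command python3 -m pendant 'ROWS' [FORCE]. ROWS is JSON, a list of rows, each a list of 7 numbers: the turn, a rotation vector about the tool's x, y, z in rad, then the shift along the tool's x, y, z in mm, then the finger opening in mm, from 0 to 85.4. In form: [[ax, ay, az, tx, ty, tz, jaw], ...]. A call has 1 to 20 rows; each row is the pose to reach, as a shift and turn from the pose measured when the call began, along the tool's axes at that moment; what a row does not reach only later rows make up. A row lasts 1/10 s, in which the tool goes at most 50 mm and 8.59 degrees, less where a joint would pass 70% of its speed; a pose out of reach is approached as far as the arm can. A call with a gripper value outside its range is refused whole. The fingers move at their own pace and stop on an object; FORCE is the grip in N (left out, the last holds). Time passes only in rows, so rows that repeat a pose let the fingers close. It gives the time, the measured TCP pose, the force and the opening at its end, in the units of the state.
- state(): the state, without advancing time (a new reading comes with each control period).
- cams.get_image(name): name is "scene" or "top" or "wrist"; returns a dict with "frame" (400x640x3 uint8, blue, green, red), "range_z" (400x640 float32, mm along the optical axis (not along the pixel's ray), 0 where there is no reading), "intrinsics" (3x3 intrinsics, pixels), "origin" and "orientation" of the camera in the world. Camera axes: x right, y down, z forward; pixel columns grow to the right and rows downward; lengths in mm; the calibration is good to about 2 mm. A picture is of the moment at which its call begins.
- hand_in(): hands the job in, once; it reports no verdict.
The state is a dict: "time": time; "joints": joint angles; "joint_velocities": joint speeds; "joint_torque": joint torques, N m; "tool_pos": TCP position; "eef_rot": TCP orientation; "wrist_force": force on the tool from outside, world axes, zero at the start; "moment": the same for the moment, N m; "gripper_width": opening from 0.0 (shut) to 1.0 (fully open).
Only numpy, scipy, OpenCV 4.12 (cv2) and the standard library are available. Lean on these libraries where they do the work, as an engineer would, in place of code of your own. Each camera call takes 0.05 s, during which the arm holds its last target. There are 200 camera calls.

## Task

Take the red automatic punch and stand it upright on the bare aluminium plate with its point inside the printed black ring, then press it straight down until its spring trips with a snap, and hold it down for a moment. Do not let it go off anywhere else. Then let go, so that it springs back up and stays standing inside that ring.

Things in the scene. Friction and masses are not known exactly. Their poses are not given: they have to be found in the camera images.
- punch: Automatic centre punch, upright, 134 mm tall, 0.45 kg, round. From below: clear foot disc 60 mm across, 8 thick; steel rod 22 across; steel barrel 34 across, 38 to 80 mm up; red collar 50 across, 80 to 88; red grip 30 across, 88 to 132, steel button on top. Barrel, collar and grip are one piece that slides down on the rod. Origin: centre of the foot's underside, where the point is; z up.
- punch_grip (a point): Middle of the red grip (30 mm across), on the punch's axis, 113 mm above the foot's underside when up, 25 mm above the collar's top. Hold it here. It slides 25 mm down to its stop: about 4 N at first, 13 to 14 N at 11 to 13 mm, where it trips and the force drops to 7 N. Push down while gripping (fingertips may bear on the collar) or on the flat top. Let go, it springs up again.
- striker (a joint): Striker inside the punch, in m: 0 cocked; jumps to 0.011 when the punch trips and stays there while the grip is held down; back to 0 when the grip comes up to less than 9 mm.
- alu_plate_ring (a point): Centre of the printed black ring (28 mm inner, 34 mm outer diameter) on the upper face of the bare aluminium plate: 110 x 100 mm, 10 mm thick, fixed to the table, upper face 10 mm above it. The ring lies +12 mm in x, -10 mm in y from the plate's centre in the plate's own axes; z up. A plywood and a blue plastic plate with the same ring are not meant.
There are look-alikes about, which are no part of the job. Several things look just like the part that bears alu_plate_ring: the one meant starts farthest to the robot's right. Leave any purple look-alike of the punch alone.

How it is judged:
By the outcome, as a careful person would: the job done as asked, in the order asked, and still so for the second after the job is handed in, with the robot touching nothing.
It also fails if it takes over 38 s, if anything falls off the work surface, if the arm or the gripper's body presses on something with over 40 N, if the wrist force passes 120 N, or if a joint passes its speed limit or range.

## Working session

There is one attempt and no reset: what is moved stays moved. The work goes in short steps, Python scripts to look and compute and a shell command to move; the robot and the scene stay as the last step left them, time stands still between calls to the robot, and variables do not carry over. Pictures are saved under pics/ and viewed, about 8 in all and at most 12, crops included, and the job is handed in when it is done.

```bash
mkdir -p pics; ls; cat > h.py <<'E'
import numpy as np, cv2
from scipy.spatial.transform import Rotation as R
from plant import state, cams
def grab(n):
    d=cams.get_image(n); return d
def cam(d):
    K=np.array(d["intrinsics"]);o=np.array(d["origin"],float);q=np.array(d["orientation"],float)
    M=R.from_quat(q).as_matrix() if q.size==4 else q.reshape(3,3)
    return K,o,M
def ray(d,u,v,z):
    K,o,M=cam(d); r=M@np.linalg.inv(K)@np.array([u,v,1.]); return o+r*(z-o[2])/r[2]
def pt(d,u,v):
    K,o,M=cam(d); return o+M@(np.linalg.inv(K)@np.array([u,v,1.])*d["range_z"][int(v),int(u)])
def proj(d,p):
    K,o,M=cam(d); c=K@(M.T@(np.array(p)-o)); return c[:2]/c[2]
def cloud(d):
    K,o,M=cam(d); h,w=d["range_z"].shape; u,v=np.meshgrid(np.arange(w),np.arange(h))
    P=np.stack([u,v,np.ones_like(u)],-1)@np.linalg.inv(K).T*d["range_z"][...,None]
    return P@M.T+o
E
python3 - <<'E'
from h import *
a=grab("scene");b=grab("top")
cv2.imwrite("pics/s.png",a["frame"]);cv2.imwrite("pics/t.png",b["frame"])
for d in(a,b):print(d["origin"],d["orientation"],d["intrinsics"])
print(state())
E
```

```text
pics
[950.27585514 639.73895419 941.33135661] [ 0.26230865  0.90585657 -0.31810925 -0.0970801 ] [[426.56461983   0.         321.65885184]
 [  0.         426.56461983 201.51177478]
 [  0.           0.           1.        ]]
[ 429.60701992   85.29244613 1189.43187365] [ 0.71107572 -0.69931274  0.05622973 -0.04659652] [[411.0992456    0.         320.95369841]
 [  0.         411.0992456  198.02517934]
 [  0.           0.           1.        ]]
{'time': 0.1, 'joints': array([ 1.19477854e+00,  3.26853042e-01, -1.93484874e-01,  1.05200215e+00,
        1.42385517e-05,  1.43658427e+00]), 'joint_velocities': array([ 0.00022999, -0.00154348,  0.00481625, -0.00049135,  0.00119375,
        0.00156616]), 'joint_torque': array([ 2.69547354e-04, -4.44239902e+01,  2.63037407e+01,  7.91097118e-03,
       -2.72966799e-04, -2.52809080e-06]), 'tool_pos': array([131.49912601, 533.51260894, 230.58886854]), 'eef_rot': array([ 1.20608498e-01,  9.92699851e-01, -7.45090212e-04, -2.01675070e-04]), 'wrist_force': array([ 0.31680982,  0.22850896, -0.31659313]), 'moment': array([ 0.02012788,  0.04321006, -0.04647371]), 'gripper_width': 0.9998922342540346}
```

View pics/s.png

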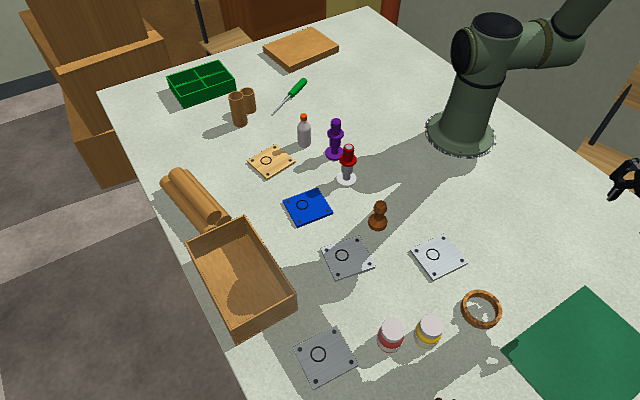

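View pics/t.png

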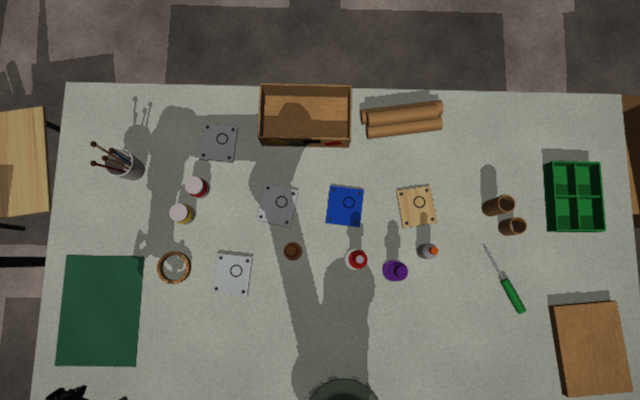

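The scene and top views show the red punch at top (357,259). Its look-alikes are the purple punch (395,271), the bottle with the orange cap (428,251) and the brown pawn (292,251). There are three grey plates in top: (218,142), (278,204) and (233,272). The robot's right is image right, so the plate at (278,204), with its ring at about (281,202), is the one meant. The blue and plywood plates are excluded.

```bash
python3 - <<'E'
from h import *
a=grab("scene");b=grab("top")
for n,d,c in(("s",a,(347,165)),("t",b,(357,259))):
    hsv=cv2.cvtColor(d["frame"],cv2.COLOR_BGR2HSV).astype(int);C=cloud(d)
    m=((hsv[...,0]<6)|(hsv[...,0]>174))&(hsv[...,1]>150)&(hsv[...,2]>60)
    v,u=np.nonzero(m);k=np.hypot(u-c[0],v-c[1])<30;P=C[v[k],u[k]]
    print(n,k.sum(),P.min(0),P.max(0))
    for lo,hi in((84,94),(110,140)):
        q=P[(P[:,2]>lo)&(P[:,2]<hi)]
        if len(q):print(lo,len(q),(q[:,:2].min(0)+q[:,:2].max(0))/2,np.ptp(q,0))
    # top face
    box=C[c[1]-30:c[1]+30,c[0]-30:c[0]+30].reshape(-1,3);q=box[(box[:,2]>122)&(box[:,2]<140)];print("top",len(q),q.mean(0) if len(q) else 0)
    q=box[(box[:,2]>4)&(box[:,2]<20)];print("low",len(q),q.mean(0) if len(q) else 0)
# ring
for n,d,c in(("s",a,(343,256)),("t",b,(281,202))):
    x,y=c;g=cv2.cvtColor(d["frame"],cv2.COLOR_BGR2GRAY)[y-14:y+14,x-14:x+14]
    g=cv2.resize(g,None,fx=4,fy=4,interpolation=cv2.INTER_CUBIC)
    bl=cv2.adaptiveThreshold(g,255,cv2.ADAPTIVE_THRESH_MEAN_C,cv2.THRESH_BINARY_INV,41,12)
    cs,_=cv2.findContours(bl,cv2.RETR_LIST,cv2.CHAIN_APPROX_NONE)
    for k in cs:
        if len(k)>40:
            e=cv2.fitEllipse(k);uv=(np.array(e[0])+.5)/4-.5+[x-14,y-14]
            print(n,uv,np.array(e[1])/4,ray(d,*uv,10),pt(d,*uv))
# plate centres in top by bright/grey: print heights, crop
cr=np.hstack([cv2.resize(b["frame"][160:290,240:420],None,fx=4,fy=4)])
cv2.imwrite("pics/crop.png",cr)
print(ray(b,278,204,10))
E
```

```text
s 214 [407.65386635 -48.71486999  80.71009424] [950.27585514 639.73895419 941.33135661]
84 104 [431.84789582 -25.25063061] [48.38805893 46.92847875  8.7341362 ]
110 66 [429.70756482 -26.86042139] [31.51385026 29.47061138 24.92784477]
top 90 [433.20887692 -24.87054977 131.51929969]
low 424 [424.87911458 -65.98919046   8.14711435]
t 179 [408.36715528 -55.68809074  -1.85356441] [450.60706452  -5.25840138 137.41118458]
84 112 [429.4871099  -28.04376047] [42.23990925 45.57071818  8.23302011]
110 52 [428.14165473 -26.80053604] [28.09108644 27.26065501 17.96231026]
top 111 [428.65451518 -26.75735467 131.51403402]
low 210 [419.90331465 -47.18347912   6.88192598]
s [341.46983624 254.75375462] [ 8.8976202  10.56268215] [591.13555638 185.21037941  10.        ] [592.55400706 187.00557301  13.67836081]
s [341.41962337 254.75620937] [12.08428383 14.03855133] [591.24805488 185.14826265  10.        ] [592.6641123 186.9412339  13.6733052]
s [333.6665287  246.68143797] [ 2.48497748 16.07388115] [594.54469786 154.31843827  10.        ] [594.09688085 153.70736004   8.82758084]
t [281.15037823 201.3726244 ] [8.95238209 9.06317711] [590.80365704 185.50095658  10.        ] [590.52674185 185.32881118  12.02611303]
t [281.14823437 201.34789085] [12.42055416 12.4731636 ] [590.87573488 185.50928647  10.        ] [590.59729338 185.33625522  12.03637003]
t [292.43122673 193.23677111] [3.31160259 4.28781033] [615.20417309 153.52018822  10.        ] [614.92570272 153.41781917  11.76962208]
[582.98311633 194.36267459  10.        ]
```

View pics/crop.png

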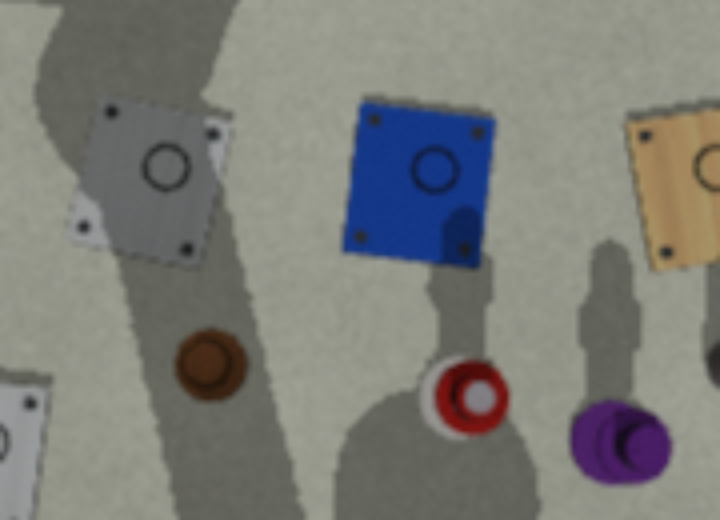

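Both views agree: the punch is at about (430,-26) with its top at 132–134, and the ring is at (591,185.4) with its surface at about 10–12. The crop confirms red versus purple, and that the plate is grey and not blue or plywood. Next I work out the approach shift.

```bash
cat >> h.py <<'E'
def go(p,yaw=None):
    s=state();T=R.from_quat(s["eef_rot"]);M=T.as_matrix()
    if yaw is None: yaw=np.degrees(np.arctan2(M[1,1],M[0,1]))
    cy=np.radians(yaw); y=np.array([np.cos(cy),np.sin(cy),0]);z=np.array([0,0,-1.]);x=np.cross(y,z)
    G=R.from_matrix(np.stack([x,y,z],1))
    rv=(T.inv()*G).as_rotvec()
    print("t",s["time"],"pos",s["tool_pos"].round(1),"F",s["wrist_force"].round(1),"w",round(s["gripper_width"]*85.4,1),"jawyaw",round(np.degrees(np.arctan2(M[1,1],M[0,1])),1))
    print(" rotvec",rv.round(3),"shift",(M.T@(np.array(p)-s["tool_pos"])).round(1))
E
python3 - <<'E'
from h import *
b=grab("top");C=cloud(b)
print(pt(b,398,270),pt(b,292,251),pt(b,357,259))
go([430,-26,200],0)
E
```

```text
[ 403.29031246 -127.01434806  130.20436273] [447.71149178 146.2706063   86.17338765] [429.36949377 -22.33325533 130.93746919]
t 0.25 pos [131.6 533.8 230.9] F [-0.1  0.5  0.9] w 85.5 jawyaw 76.1
 rotvec [-1.000e-03  0.000e+00  1.329e+00] shift [-423.8 -472.    31.2]
```

```bash
python3 -m pendant '[[0,0,1.329,-424,-472,31,85],[0,0,1.329,-424,-472,31,85],[0,0,1.329,-424,-472,31,85],[0,0,1.329,-424,-472,31,85],[0,0,1.329,-424,-472,31,85],[0,0,1.329,-424,-472,31,85],[0,0,1.329,-424,-472,31,85],[0,0,1.329,-424,-472,31,85],[0,0,1.329,-424,-472,31,85],[0,0,1.329,-424,-472,31,85],[0,0,1.329,-424,-472,31,85],[0,0,1.329,-424,-472,31,85],[0,0,1.329,-424,-472,31,85],[0,0,1.329,-424,-472,31,85],[0,0,1.329,-424,-472,31,85],[0,0,1.329,-424,-472,31,85],[0,0,1.329,-424,-472,31,85]]' 60
python3 - <<'E'
from h import *
w=grab("wrist");cv2.imwrite("pics/w1.png",w["frame"]);C=cloud(w)
print(proj(w,[430,-26,134]),w["origin"])
P=C.reshape(-1,3);k=(np.hypot(P[:,0]-430,P[:,1]+26)<40)
for lo,hi in((126,140),(78,95)):
    q=P[k&(P[:,2]>lo)&(P[:,2]<hi)]
    if len(q):print(len(q),q.min(0),q.max(0),(q.min(0)+q.max(0))/2)
go([430,-26,90],0)
E
```

```text
time: 1.95
tool_pos: [429.6, -24.9, 200.3]
eef_rot: [0.706, 0.708, -0.0, -0.0]
wrist_force: [0.2, 0.1, 0.7]
gripper_width: 0.993
[319.61773932 213.82194214] [428.93694681  44.02816258 341.40335755]
1205 [416.28567451 -43.41925574 126.18021319] [445.0474016  -14.46033648 134.8920973 ] [430.66653806 -28.93979611 130.53615524]
1131 [405.92020336 -45.96557955  79.88025488] [455.12931839  -4.49596938  94.88430569] [430.52476088 -25.23077447  87.38228028]
t 2.0 pos [429.7 -24.9 200.3] F [-0.5  0.3 -0.4] w 85.2 jawyaw 0.1
 rotvec [-0.     0.001  0.002] shift [ -1.    0.4 110.3]
```

View pics/w1.png

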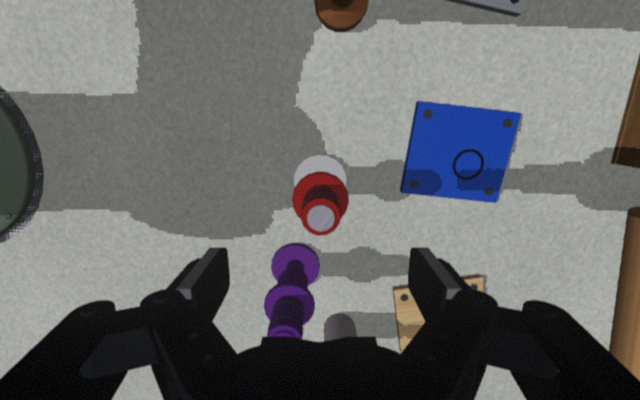

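The wrist view shows the red top at (320,219), between the fingers, with the purple punch clear at (290,300). I'm going down to grip.

```bash
python3 -m pendant '[[0,0,0,-2,1,40,85],[0,0,0,-2,1,75,85],[0,0,0,-2,1,100,85],[0,0,0,-2,1,110,85],[0,0,0,-2,1,110,85],[0,0,0,-2,1,110,24],[0,0,0,-2,1,110,24],[0,0,0,-2,1,110,24],[0,0,0,-2,1,110,24],[0,0,0,-2,1,110,24],[0,0,0,-2,1,110,24],[0,0,0,-2,1,110,24],[0,0,0,-2,1,110,24]]' 60
python3 - <<'E'
from h import *
go([591,185.4,160],30)
E
```

```text
time: 3.3
tool_pos: [431.2, -27.2, 90.6]
eef_rot: [0.706, 0.708, -0.0, 0.001]
wrist_force: [0.8, -0.3, 2.9]
gripper_width: 0.338
t 3.3 pos [431.2 -27.2  90.6] F [ 0.8 -0.3  2.9] w 28.8 jawyaw 0.1
 rotvec [ 0.     0.001 -0.522] shift [212.2 160.3 -69.5]
```

```bash
python3 -m pendant '[[0,0,0,0,0,-5,24],[0,0,0,0,0,-20,24],[0,0,0,0,0,-40,24],[0,0,0,0,0,-60,24],[0,0,0,0,0,-70,24],[0,0,0,0,0,-70,24]]'
python3 - <<'E'
from h import *
w=grab("wrist");b=grab("top");s=grab("scene")
cv2.imwrite("pics/lift.png",np.hstack([cv2.resize(w["frame"][80:330,200:440],(480,500)),cv2.resize(s["frame"][100:225,300:378],(312,500))]))
go([591,185.4,160],30)
E
```

```text
time: 3.9
tool_pos: [431.5, -27.2, 161.2]
eef_rot: [0.706, 0.708, 0.0, 0.001]
wrist_force: [0.4, -0.1, -3.3]
gripper_width: 0.336
t 4.05 pos [430.2 -26.9 159.6] F [ 0.4  0.3 -4.8] w 28.8 jawyaw 0.1
 rotvec [-0.001  0.    -0.522] shift [211.9 161.2  -0.7]
```

View pics/lift.png

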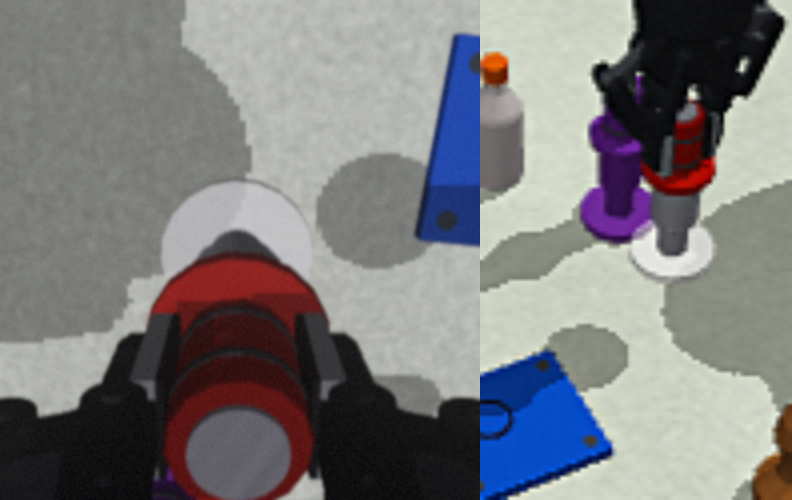

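The punch is held upright: the foot disc at (237,245) lies straight under the collar. I'm carrying it to above the ring on a smooth speed profile.

```bash
python3 -m pendant '[[0,0,0,4,3,0,24],[0,0,0,13,10,0,24],[0,0,0,28,21,0,24],[0,0,0,48,36,0,24],[0,0,0,70,53,0,24],[0,0,0,92,70,0,24],[0,0,0,114,87,0,24],[0,0,0,136,103,0,24],[0,0,0,158,120,0,24],[0,0,0,178,135,0,24],[0,0,0,194,147,0,24],[0,0,0,204,155,0,24],[0,0,0,210,159,0,24],[0,0,0,212,161,0,24],[0,0,0,212,161,0,24],[0,0,0,212,161,0,24]]'
python3 - <<'E'
from h import *
w=grab("wrist");s=grab("scene");b=grab("top")
cv2.imwrite("pics/above.png",np.hstack([cv2.resize(w["frame"][60:330,190:450],(400,415)),cv2.resize(s["frame"][150:300,270:415],(400,415))]))
for d,n in((w,"w"),(s,"s")):
    C=cloud(d).reshape(-1,3)
    k=(np.hypot(C[:,0]-591,C[:,1]-185)<45)&(C[:,2]>68)&(C[:,2]<86)
    print(n,k.sum(),C[k].min(0),C[k].max(0)) if k.any() else 0
print(proj(w,[591,185.4,10]))
go([591,185.4,100])
E
```

```text
time: 5.65
tool_pos: [590.3, 185.0, 159.0]
eef_rot: [0.707, 0.708, -0.001, -0.0]
wrist_force: [-0.9, -1.3, -4.2]
gripper_width: 0.335
w 2311 [559.65589025 172.37246538  68.0634567 ] [619.09777513 212.73530823  83.02807899]
s 309 [560.34790256 155.18088177  68.32898155] [619.42337899 213.37545411  85.61018029]
[319.79824997 185.35371041]
t 5.8 pos [590.6 184.9 159.4] F [-0.3 -0.5 -4.3] w 28.4 jawyaw 0.1
 rotvec [-0.001  0.     0.   ] shift [ 0.5  0.5 59.4]
```

View pics/above.png

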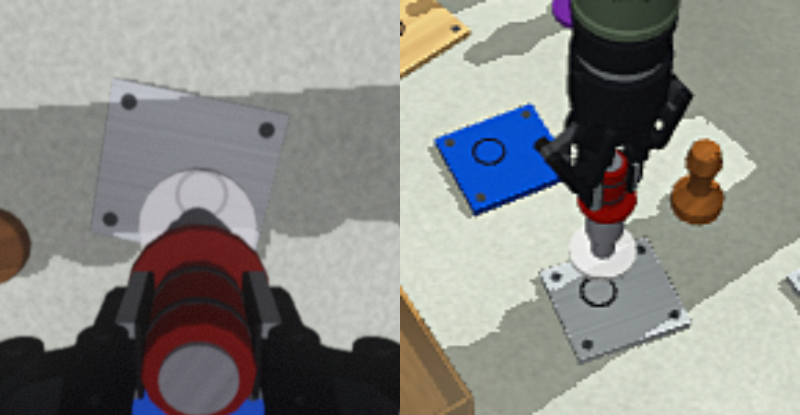

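The foot disc (z ≈ 69–77) is centred at about (589.9,184.3), within 2 mm of the ring. The ring shows below it through the clear disc at (203,195). I'm lowering to light contact.

```bash
python3 -m pendant '[[0,0,0,1,1,5,24],[0,0,0,1,1,15,24],[0,0,0,1,1,30,24],[0,0,0,1,1,43,24],[0,0,0,1,1,51,24],[0,0,0,1,1,55,24],[0,0,0,1,1,58,24],[0,0,0,1,1,60,24],[0,0,0,1,1,61,24],[0,0,0,1,1,61,24]]'
python3 - <<'E'
from h import *
w=grab("wrist")
C=cloud(w);P=C.reshape(-1,3)
k=(np.hypot(P[:,0]-591,P[:,1]-185)<45)&(P[:,2]>13)&(P[:,2]<25)
print(P[k].min(0),P[k].max(0))
u,v=proj(w,[591,185.4,12]).astype(int);print(u,v)
cv2.imwrite("pics/down.png",cv2.resize(w["frame"][80:330,200:440],(576,600)))
go([591,185.4,100])
E
```

```text
time: 6.8
tool_pos: [591.3, 186.0, 99.3]
eef_rot: [0.707, 0.708, -0.001, -0.0]
wrist_force: [-4.3, -0.2, 3.8]
gripper_width: 0.338
[560.96704789 173.98818152  13.00046624] [619.8599477  213.54020938  24.43299628]
318 204
t 6.85 pos [591.2 185.9  99.2] F [-5.3 -0.3  4.2] w 28.8 jawyaw 0.1
 rotvec [-0.001  0.     0.   ] shift [-0.5 -0.2 -0.8]
```

View pics/down.png

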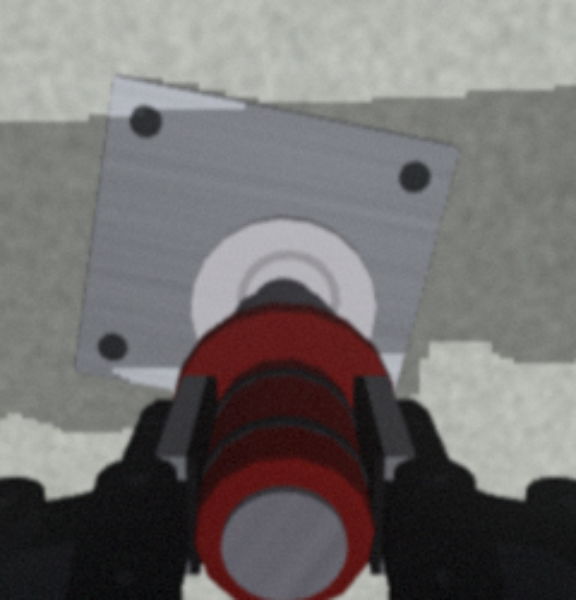

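The foot is on the plate with about 4 N of contact, and the ring at (289,287) shows nearly concentric with the disc (284,305), about 2 mm apart. Now I press straight down and hold.

```bash
python3 -m pendant '[[0,0,0,0,0,3,24],[0,0,0,0,0,6,24],[0,0,0,0,0,8,24],[0,0,0,0,0,10,24]]' 80; python3 -m pendant '[[0,0,0,0,0,2,24],[0,0,0,0,0,4,24],[0,0,0,0,0,6,24],[0,0,0,0,0,8,24],[0,0,0,0,0,9,24],[0,0,0,0,0,9,24],[0,0,0,0,0,9,24],[0,0,0,0,0,9,24],[0,0,0,0,0,9,24],[0,0,0,0,0,9,24]]'
python3 - <<'E'
from h import *
w=grab("wrist")
cv2.imwrite("pics/press.png",cv2.resize(w["frame"][80:330,200:440],(480,500)))
go([591,185.4,100]);print(state()["wrist_force"])
E
```

```text
time: 7.25
tool_pos: [591.4, 186.0, 90.4]
eef_rot: [0.707, 0.708, -0.0, -0.0]
wrist_force: [-6.0, -0.8, 9.6]
gripper_width: 0.33
time: 8.25
tool_pos: [591.4, 185.9, 82.6]
eef_rot: [0.707, 0.708, -0.0, 0.0]
wrist_force: [-5.3, -1.4, 8.8]
gripper_width: 0.334
t 8.3 pos [591.4 185.9  82.6] F [-5.7 -1.1  9.9] w 28.6 jawyaw 0.1
 rotvec [ 0.  0. -0.] shift [ -0.5  -0.4 -17.3]
[-5.65249071 -1.07467395  9.88598478]
```

View pics/press.png

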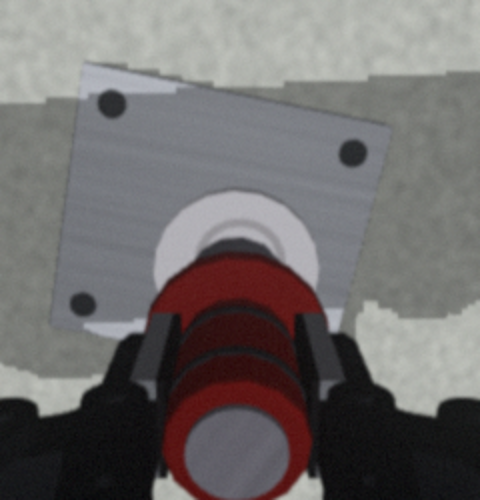

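The punch has travelled about 18 mm. The force rose to 9.6 N at 10 mm and is now about 9 N at 18 mm, so it has dropped after the trip. The fingers have not slipped on the grip compared with the previous picture. I press slightly more and hold, ease up so it doesn't jump, then open.

```bash
python3 -m pendant '[[0,0,0,0,0,1,24],[0,0,0,0,0,2,24],[0,0,0,0,0,2,24],[0,0,0,0,0,2,24],[0,0,0,0,0,2,24],[0,0,0,0,0,2,24]]'; python3 -m pendant '[[0,0,0,0,0,-2,24],[0,0,0,0,0,-5,24],[0,0,0,0,0,-8,24],[0,0,0,0,0,-11,24],[0,0,0,0,0,-14,24],[0,0,0,0,0,-16,24],[0,0,0,0,0,-17.5,24],[0,0,0,0,0,-18.5,24],[0,0,0,0,0,-18.5,24],[0,0,0,0,0,-18.5,24]]'
python3 - <<'E'
from h import *
go([591,185.4,100])
E
```

```text
time: 8.9
tool_pos: [591.3, 185.9, 82.0]
eef_rot: [0.707, 0.708, 0.0, 0.0]
wrist_force: [-7.4, -2.0, 10.0]
gripper_width: 0.332
time: 9.9
tool_pos: [591.4, 186.0, 100.4]
eef_rot: [0.707, 0.708, 0.0, 0.0]
wrist_force: [-4.6, 0.3, 3.4]
gripper_width: 0.333
t 9.9 pos [591.4 186.  100.4] F [-4.6  0.3  3.4] w 28.5 jawyaw 0.1
 rotvec [ 0.001  0.    -0.   ] shift [-0.6 -0.4  0.4]
```

The collar and grip stayed fixed relative to the hand while it went down 18 mm from contact, past the 13 mm trip point, so the punch tripped and was held for about 1 s. Now I open and retreat straight up.

```bash
python3 -m pendant '[[0,0,0,0,0,0,32],[0,0,0,0,0,0,36],[0,0,0,0,0,0,45],[0,0,0,0,0,0,60],[0,0,0,0,0,0,70],[0,0,0,0,0,0,70],[0,0,0,0,0,-5,70],[0,0,0,0,0,-20,70],[0,0,0,0,0,-45,70],[0,0,0,0,0,-80,70],[0,0,0,0,0,-110,70],[0,0,0,0,0,-120,70],[0,0,0,0,0,-120,70]]'
python3 - <<'E'
from h import *
w=grab("wrist");s=grab("scene")
P=cloud(w).reshape(-1,3);k=np.hypot(P[:,0]-591,P[:,1]-185)<40
for lo,hi in((138,150),(92,100),(15,20)):
    q=P[k&(P[:,2]>lo)&(P[:,2]<hi)]
    if len(q):print(lo,len(q),q.min(0),q.max(0),q.mean(0))
cv2.imwrite("pics/end.png",np.hstack([cv2.resize(w["frame"][60:330,190:450],(400,415)),cv2.resize(s["frame"][150:300,270:415],(400,415))]))
go([591,185,220])
E
```

```text
time: 11.2
tool_pos: [592.5, 186.3, 222.3]
eef_rot: [0.707, 0.708, 0.002, 0.002]
wrist_force: [0.2, 0.2, 0.1]
gripper_width: 0.821
138 1081 [575.92999137 169.67440087 138.06034819] [605.27475421 198.54094977 144.62248405] [590.40159243 184.79521555 141.40833528]
92 1012 [565.79041378 166.40310411  92.51034081] [615.183607   208.50958632  99.90239807] [590.64832439 193.14277455  96.36206909]
15 732 [561.16978592 178.30801178  15.00639784] [619.50038911 213.54790605  18.71751884] [590.61510955 199.1964703   16.48591948]
t 11.3 pos [590.7 185.9 219.3] F [ 0.3 -0.7 -0.3] w 69.9 jawyaw 0.1
 rotvec [-0.001  0.001  0.   ] shift [-0.9  0.3 -0.7]
```

View pics/end.png

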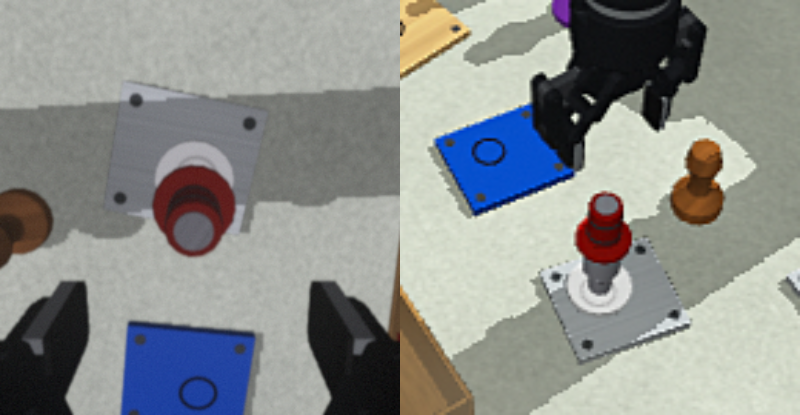

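The punch is standing upright and extended: its top is at z ≈ 144 and its axis at about (590.5,184). The ring shows concentric through the disc, and the robot is clear. Handing in.

```bash
python3 -c "
from plant import hand_in;print(hand_in())"
```

```text
the job is handed in; nothing more can be done
None
```

I stood the red punch on the rightmost aluminium plate, pressed it down inside the printed ring until it tripped, and handed in at about 11.3 s. I held it down for about 1 s, then eased it back up while still gripped so it wouldn't jump, and let go.

**Final position:** the last pictures show it upright and fully extended, with its top at about z = 144 mm. Its axis is at about (590.5, 184), against the measured ring centre of (591, 185.4), so it is within 2 mm. The robot was clear, with wrist force near 0.

**Trip:** I could not read the striker directly, so the trip is inferred. The grip went down about 18 mm, past the 13 mm trip point, with no slip in the fingers. The force was no higher at 18 mm (about 9–10 N) than at 10 mm (9.6 N). It stayed somewhat above the 7 N quoted for just after the trip.

**Side force:** a sideways force of about 5–7 N showed while the punch was pressed. It went away on release, and I saw no shift in the punch.

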